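# Trim a counterweight set on the dial scale

### The arm

A 6-joint arm with a two-finger parallel gripper is mounted at the origin on the work surface. World frame = base frame: x ahead of the robot, y to its left, z up, the work surface at z = 0. Lengths are in m, angles in rad, forces in N, time in s.
With the tool pointing down it reaches from about 0.35 to 0.775 m from the base axis. Payload 7.3 kg.
Tool frame: the origin (TCP) lies at the very end of the fingers, on their centre line; the grasp point (between the pads) lies 19 mm behind it; z points along the fingers, y is the line along which they close (so a half turn about z gives the same grasp; the last joint's range is limited). The gripper opens to 92 mm and grips with 3 to 60 N. Pads are 19 mm wide; open, the fingers measure 130 mm over their backs; the gripper's body (75 mm by 190 mm) begins 47 mm behind the grasp point.
Start: joints at [-1.329, 0.342, 1.524, -0, 1.275, -0.146], TCP at [0.199, -0.486, 0.227] pointing down, gripper open.
Joint ranges: [-2.53, 2.53], [-0.77, 2.02], [0.04, 2.7], [-1, 4.14], [0.28, 2.66], [-3.11, 3.11]. Speed limits (rad/s): [2.57, 2.57, 3.14, 3.14, 3.14, 3.14].

### API

Orientations are given as [roll, pitch, yaw] about the fixed x, y, z axes, in that order (R = Rz(yaw) Ry(pitch) Rx(roll)).
In Python, from cell import * gives the robot as it stands.
- The arm moves only by the tool step_arm, never from a script. Its argument "commands" is a list of rows, each a list of 7 numbers: the opening, from 0 (shut) to 1 (fully open), then the shift along the world's x, y, z in cm, then the turn, a rotation vector about the world's x, y, z in rad. A call has 1 to 5 rows; each row is the pose to reach, as a shift and turn from the pose commanded when the call began; what a row does not reach only later rows make up. A row lasts 1/12 s, in which the tool goes at most 41.7 mm and 7.16 degrees, less where a joint would pass 70% of its speed; a pose out of reach is approached as far as the arm can. A call with a gripper value outside its range is refused whole. The fingers move at their own pace and stop on an object; "grip_force" is the grip in N (left out, the last holds). Time passes only in rows, so rows that repeat a pose let the fingers close. It gives the time, the measured TCP pose, the force, the opening and the grip force at its end, in the units of the state.
- observe(): the state, without advancing time (a new reading comes with each control period).
- read_camera(name): name is "scene" or "top" or "wrist"; returns the picture (420x560x3 uint8, red, green, blue); there is no depth.
- camera_model(name): a dict with "vfov" (degrees; the focal length in pixels is half the picture's height over the tangent of half this angle, whatever the lens; pixels are square), "cx", "cy" (the principal point, pixels), "world_to_cam" (4x4, takes a point from world to camera coordinates). Camera axes: x right, y up, looking along -z (the intrinsics and any distortion apply to the point x, -y, -z); pixel columns grow to the right and rows downward; lengths in m; the calibration is good to about 2 mm. A picture is of the moment at which its call begins: read the wrist's pose just before it. camera_model takes no time and is no camera call; for the wrist camera it gives the pose at the moment of the call.
- hand_in(): hands the job in; it is judged then, once.
The state is a dict: "time": time; "qpos": joint angles; "qvel": joint speeds; "joint_efforts": joint torques, N m; "tool_pos": TCP position; "tool_rot": TCP orientation; "contact_force": force on the tool from outside, world axes, zero at the start; "torque": the same for the moment, N m; "opening": finger opening in m; "grip_force": force on a finger pad.
Only numpy, scipy, OpenCV 4.12 (cv2) and the standard library are available. Lean on these libraries where they do the work, as an engineer would, in place of code of your own. Each camera call takes 0.05 s, during which the arm holds its last target. There are 200 camera calls.

### The job

Bring the measuring arm's counterweight up to its target weight: lay loose hexagon nuts from the mat gently on the scale's tray, next to the round counterweight that stays there, only until the pointer comes to rest inside the thick black arc of the dial; never drive the pointer round to its end stop. Put every nut left over into the open parts box, and leave the caliper and the tape measure where they are.

Things in the scene. Friction and masses are not known exactly. Their poses are not given: they have to be found in the camera images.
- tray (a point): centre of the upper face of the scale's tray floor: a flat steel tray 190 mm (x) by 210 mm (y) outside with a 5 mm high, 3 mm thick rim, level, 85 mm above the bench when empty. The tray sinks on a spring by 2.5 mm per nut (412 N/m, 25 mm at most), already 8 to 12 mm under the counterweight; this point sinks with it. Its x axis points to the dial, z up
- dial (a point): centre of the scale's horizontal dial, a white disc of 132 mm diameter facing up, 62 mm above the bench, 172 mm from the tray's centre along the tray's x axis (on the scale's own low grey housing, 150 mm square there). The thick black arc at its rim is centred on the direction of this frame's +x axis, away from the tray, and is 0.6 rad (34 degrees) wide; thin ticks every 0.5 rad
- pointer (a joint): the scale's slim black pointer, 46 mm long, turning clockwise seen from above about the dial's centre as the tray is loaded: 0 rad with an empty tray, 0.5 rad more (within 5 percent) per nut, 5.06 rad at the end stop (a small dark pin). The thick arc reaches from 2.575 to 3.175 rad. It stands at 1.65 to 2.45 rad with the counterweight alone, so one or two nuts are needed; it settles in about half a second
- counterweight: round dark steel counterweight standing on the far (+x, dial) half of the tray, 54 mm in diameter, 22 mm high with a 24 mm wide boss to 28 mm; its weight differs each time (0.35 to 0.51 kg). Origin: centre of its underside
- nut0: steel hexagon nut, 36 mm across flats (41.6 mm across corners), 20 mm high, with a 24 mm through bore; about 105 g, all three nearly alike. Origin: centre of its underside; z up along the bore; two of its flats face +x and -x, the others follow every 60 degrees. Lies flat on the mat at the start
- nut1: steel hexagon nut, 36 mm across flats (41.6 mm across corners), 20 mm high, with a 24 mm through bore; about 105 g, all three nearly alike. Origin: centre of its underside; z up along the bore; two of its flats face +x and -x, the others follow every 60 degrees. Lies flat on the mat at the start
- nut2: steel hexagon nut, 36 mm across flats (41.6 mm across corners), 20 mm high, with a 24 mm through bore; about 105 g, all three nearly alike. Origin: centre of its underside; z up along the bore; two of its flats face +x and -x, the others follow every 60 degrees. Lies flat on the mat at the start
- partsbox_in (a point): centre of the inner floor of the open grey parts box, fixed, 120 mm (x) by 140 mm (y) by 45 mm high outside, walls and floor about 4 mm thick; x and y along its sides, z up
- mat: grey mat, fixed, 190 by 190 mm, 3 mm thick, on which the three nuts lie in a triangle, 74 mm or more apart (centres). Origin: centre of its underside
- caliper: bystander: caliper lying flat on the bench far to the right (-y), its length roughly along x, 190 mm long, 12 mm high. Origin: middle of its beam, underside
- tape: bystander: black tape measure standing on the bench far to the left (+y), about 75 by 30 mm, 60 mm high. Origin: centre of its underside
Not all that is in view belongs to the job. What is shaped like the nut1 but blue is not meant. What is shaped like the nut0 but turquoise is not meant.

How it is judged:
At the end, for the whole second after the job is handed in: Pointer at rest (under 0.1 rad/s) at 2.525 to 3.225 rad, counterweight on the tray, and each nut at rest (under 20 mm/s) on the tray (inside its edges, underside under 50 mm above its floor) or in the parts box (inside its walls, underside under 40 mm above its floor) (value of joint pointer between 2.525 and 3.225 rad and velocity of joint pointer between -0.1 and 0.1 rad/s and x of counterweight in the frame of tray between -0.094 and 0.094 m and y of counterweight in the frame of tray between -0.104 and 0.104 m and z of counterweight in the frame of tray between -0.005 and 0.04 m and ((x of nut0 in the frame of tray between -0.094 and 0.094 m and y of nut0 in the frame of tray between -0.104 and 0.104 m and z of nut0 in the frame of tray between -0.005 and 0.05 m) or (x of nut0 in the frame of partsbox_in between -0.058 and 0.058 m and y of nut0 in the frame of partsbox_in between -0.068 and 0.068 m and z of nut0 in the frame of partsbox_in between -0.005 and 0.04 m)) and linear speed of each of nut0, nut1, nut2 below 0.02 m/s and ((x of nut1 in the frame of tray between -0.094 and 0.094 m and y of nut1 in the frame of tray between -0.104 and 0.104 m and z of nut1 in the frame of tray between -0.005 and 0.05 m) or (x of nut1 in the frame of partsbox_in between -0.058 and 0.058 m and y of nut1 in the frame of partsbox_in between -0.068 and 0.068 m and z of nut1 in the frame of partsbox_in between -0.005 and 0.04 m)) and ((x of nut2 in the frame of tray between -0.094 and 0.094 m and y of nut2 in the frame of tray between -0.104 and 0.104 m and z of nut2 in the frame of tray between -0.005 and 0.05 m) or (x of nut2 in the frame of partsbox_in between -0.058 and 0.058 m and y of nut2 in the frame of partsbox_in between -0.068 and 0.068 m and z of nut2 in the frame of partsbox_in between -0.005 and 0.04 m))); the robot touches nothing.
It fails at once if the pointer is driven to the end stop (past 4.95 rad) by pressing or dropping on the tray (value of joint pointer above 4.95 rad).
It fails at once if the caliper is moved by more than 20 mm (distance of caliper from where it was at the start of the episode above 0.02 m).
It fails at once if the tape measure is moved by more than 20 mm (distance of tape from where it was at the start of the episode above 0.02 m).
It also fails if it takes over 67 s, if anything falls off the work surface, if the arm or the gripper's body presses on something with over 40 N, if the wrist force passes 120 N, or if a joint passes its speed limit or range.

## Working session

There is one attempt and no reset: what is moved stays moved. The work goes in short steps, Python scripts to look and compute and a tool call to move; the robot and the scene stay as the last step left them, time stands still between calls to the robot, and variables do not carry over. Pictures are saved under pics/ and viewed, at most 10 in all, crops included, and the job is handed in when it is done.

Besides the shell and the picture viewer there is one more tool, called after "Call:" in YAML: its name, and indented under it one key for each argument. step_arm: Moves the arm, as the interface text tells. Its arguments: {"type":"object","properties":{"commands":{"type":"array"},"grip_force":{"type":"number"}},"required":["commands"]}

```bash
mkdir -p pics; ls; python3 - <<'E'
from cell import *
import cv2,json
for n in("top","scene"):
    im=read_camera(n); cv2.imwrite(f"pics/{n}0.png",im[:,:,::-1]); m=camera_model(n); print(n,m)
s=observe(); print(s['time'],s['tool_pos'],s['tool_rot'],s['opening'])
E
```

```text
pics
top {'vfov': 50.54103700830351, 'cx': 277.8127238217834, 'cy': 208.5043811347606, 'world_to_cam': array([[-0.00800126, -0.99990911, -0.01085162,  0.02086093],
       [ 0.98598122, -0.00969757,  0.16657428, -0.56869081],
       [-0.16666437, -0.00936669,  0.98596919, -1.43834069],
       [ 0.        ,  0.        ,  0.        ,  1.        ]])}
scene {'vfov': 53.32331885010936, 'cx': 269.1268465850526, 'cy': 212.58536190215824, 'world_to_cam': array([[-1.49072786e-01,  9.88826048e-01, -5.92318659e-04,
         7.69936974e-02],
       [-6.51886607e-01, -9.78262464e-02,  7.51979971e-01,
         3.16100573e-01],
       [ 7.43519439e-01,  1.12485874e-01,  6.59185689e-01,
        -1.62821129e+00],
       [ 0.00000000e+00,  0.00000000e+00,  0.00000000e+00,
         1.00000000e+00]])}
0.1 [ 0.19843542 -0.48564371  0.22610678] [-3.14019313e+00 -1.52573612e-04  3.87790781e-01] 0.09202613059774378
```

View pics/top0.png

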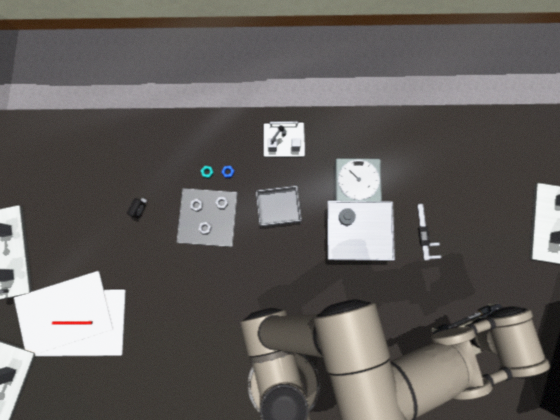

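View pics/scene0.png

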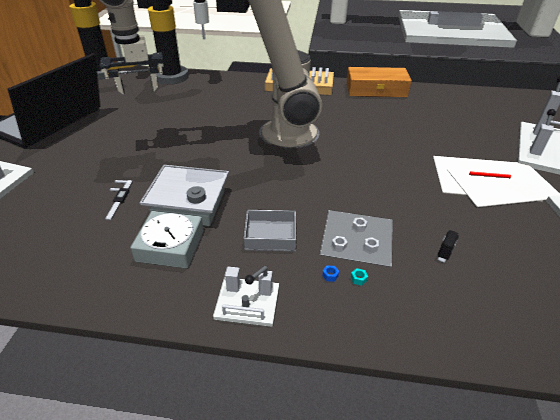

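The top view shows three grey nuts on the mat at (196,205), (222,203) and (205,228). The turquoise one at (207,171) and the blue one at (228,171) lie off the mat and are excluded. The box is at (278,206), the tray at (361,231), the counterweight at (347,216) and the dial at (359,180). The scene view agrees with this. Next I'll measure these and check them in one enlarged crop.

```bash
cat > h.py <<'E'
import numpy as np, cv2
def ray(m,u,v,z,h=420):
    f=h/2/np.tan(np.radians(m['vfov'])/2); T=m['world_to_cam']; R,t=T[:3,:3],T[:3,3]
    c=-R.T@t; d=R.T@np.array([(u-m['cx'])/f,-(v-m['cy'])/f,-1.]); return c+d*(z-c[2])/d[2]
def proj(m,p,h=420):
    f=h/2/np.tan(np.radians(m['vfov'])/2); q=m['world_to_cam']@np.append(p,1); return m['cx']+f*q[0]/-q[2], m['cy']-f*q[1]/-q[2]
E
python3 - <<'E'
from cell import *
from h import *
m=camera_model("top"); im=cv2.imread("pics/top0.png")
g=cv2.cvtColor(im,cv2.COLOR_BGR2GRAY).astype(int)
hsv=cv2.cvtColor(im,cv2.COLOR_BGR2HSV)
def blobs(mask,x0,y0,x1,y1,z,name,amin=20):
    mk=np.zeros_like(mask,np.uint8); mk[y0:y1,x0:x1]=mask[y0:y1,x0:x1]
    for c in cv2.findContours(mk,cv2.RETR_EXTERNAL,cv2.CHAIN_APPROX_NONE)[0]:
        if cv2.contourArea(c)<amin: continue
        r=cv2.minAreaRect(c); (u,v)=r[0]; b=cv2.boxPoints(r)
        P=np.array([ray(m,*q,z) for q in b]); print(name,(round(u),round(v)),ray(m,u,v,z).round(4),'sides',np.linalg.norm(P[0]-P[1]).round(3),np.linalg.norm(P[1]-P[2]).round(3),'ang of edges',np.degrees(np.arctan2(*(P[1]-P[0])[[1,0]])).round(1))
print('mat gray',g[240,190],'nut',g[198:212,190:203].max(), 'bench',g[260,250],'tray',g[250,350],'box',g[206,278])
matgray=g[240,190]
blobs((g>75),165,175,245,260,0.003,'mat',500)
blobs((g>matgray+35),180,192,236,240,0.023,'nut')
blobs((g>75),248,178,308,232,0.045,'box',300)
blobs((g>175),318,195,402,270,0.08,'tray',500)
blobs((g<110),335,205,362,226,0.095,'cw',40)
blobs((g>190),330,155,390,200,0.062,'dial',200)
c=cv2.resize(im[150:270,175:255],None,fx=5,fy=5,interpolation=cv2.INTER_CUBIC)
d=cv2.resize(im[150:270,325:405],None,fx=5,fy=5,interpolation=cv2.INTER_CUBIC)
cv2.imwrite("pics/crop1.png",np.hstack([c,d])[:600])
E
```

```text
mat gray 162 nut 217 bench 61 tray 224 box 183
mat (207, 217) [0.5495 0.2612 0.003 ] sides 0.197 0.204 ang of edges -2.7
box (282, 202) [0.5921 0.001  0.045 ] sides 0.185 0.145 ang of edges -83.7
tray (360, 227) [ 0.5    -0.2518  0.08  ] sides 0.213 0.209 ang of edges -90.6
dial (358, 180) [ 0.662  -0.2545  0.062 ] sides 0.138 0.134 ang of edges -90.6
```

View pics/crop1.png

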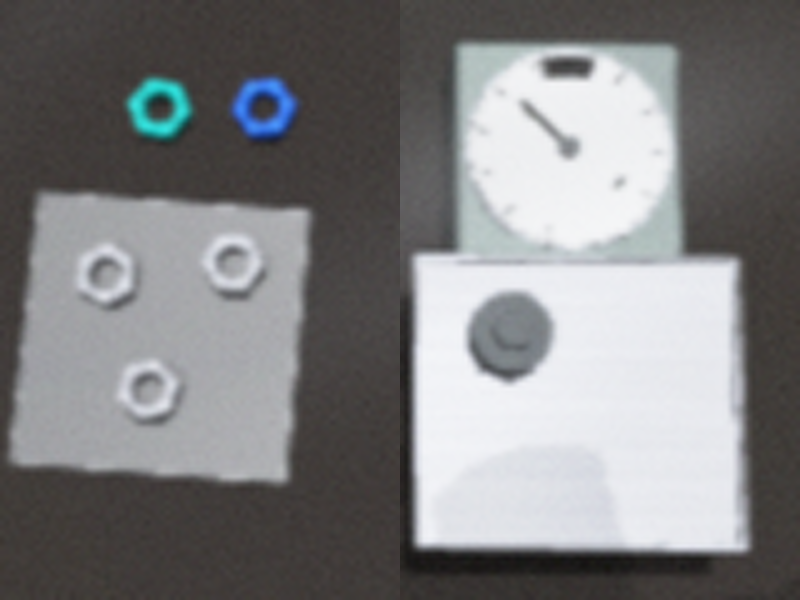

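The crop confirms it. The three bare-steel nuts on the mat, at top-image pixels (196,205), (222,203) and (205,228), are the ones meant; blue and turquoise lie off it. The pointer's hub is at (358.8,179.4) and its tip at (349.6,170.6), about 46° short of the arc's centre, so it reads about 2.07 rad. Now I'll work out positions.

```bash
python3 - <<'E'
from cell import *
from h import *
m=camera_model("top"); im=cv2.imread("pics/top0.png")
g=cv2.cvtColor(im,cv2.COLOR_BGR2GRAY)
for n,(u,v) in dict(A=(196.2,204.6),B=(221.6,202.8),C=(204.8,228)).items(): print(n,ray(m,u,v,.023).round(3))
hub=ray(m,358.8,179.4,.063); tip=ray(m,349.6,170.6,.063); arc=ray(m,438.6-80,163.4,.062)
a=lambda p:np.arctan2(*(p-hub)[[1,0]])
print('hub',hub.round(3),'tip',np.linalg.norm(tip-hub).round(3),'pointer',2.875-(a(tip)-a(arc)))
print('cw',ray(m,347,217,.095).round(3))
# tray rect corners from crop -> px
for q in((413,255),(740,260),(748,550),(412,548)): print('tray',ray(m,325+(q[0]-400)/5,150+q[1]/5,.078).round(3))
for q in((256,188),(298,186),(301,222),(259,225)): print('box',ray(m,*q,.045).round(3))
print('mat',[ray(m,175+x/5,150+y/5,.003).round(3)[:2] for x,y in((38,192),(310,210),(288,482),(10,463))])
E
```

```text
A [0.589 0.294 0.023]
B [0.595 0.208 0.023]
C [0.509 0.263 0.023]
hub [ 0.662 -0.255  0.063] tip 0.043 pointer 2.0761257158329496
cw [ 0.531 -0.207  0.095]
tray [ 0.587 -0.148  0.078]
tray [ 0.582 -0.361  0.078]
tray [ 0.393 -0.357  0.078]
tray [ 0.396 -0.142  0.078]
box [0.64  0.089 0.045]
box [ 0.646 -0.053  0.045]
box [ 0.523 -0.061  0.045]
box [0.514 0.079 0.045]
mat [array([0.651, 0.347]), array([0.636, 0.157]), array([0.447, 0.171]), array([0.462, 0.361])]
```

Call:
step_arm:
  commands:
    - [0.6,25,24,2,0,0,-0.388]
    - [0.6,25,24,2,0,0,-0.388]
    - [0.6,25,24,2,0,0,-0.388]
    - [0.6,25,24,2,0,0,-0.388]
    - [0.6,25,24,2,0,0,-0.388]
  grip_force: 15

```text
time: 0.52
tool_pos: [0.3417, -0.3481, 0.2379]
tool_rot: [-3.141, 0.0, -0.004]
contact_force: [1.3, -0.7, 0.3]
opening: 0.0631
grip_force: 0.0
```

Call:
step_arm:
  commands:
    - [0.6,12,20,1,0,0,0]
    - [0.6,12,20,1,0,0,0]
    - [0.6,12,20,1,0,0,0]
    - [0.6,12,20,1,0,0,0]
    - [0.6,12,20,1,0,0,0]

```text
time: 0.93
tool_pos: [0.4486, -0.1691, 0.247]
tool_rot: [-3.141, 0.0, -0.0]
contact_force: [1.5, -0.6, 0.8]
opening: 0.0549
grip_force: 0.0
```

Call:
step_arm:
  commands:
    - [0.6,4,20,0,0,0,0]
    - [0.6,4,20,0,0,0,0]
    - [0.6,4,20,0,0,0,0]
    - [0.6,4,20,0,0,0,0]
    - [0.6,4,20,0,0,0,0]

```text
time: 1.35
tool_pos: [0.4879, 0.0314, 0.2469]
tool_rot: [-3.141, 0.001, 0.0]
contact_force: [1.5, -0.0, 0.2]
opening: 0.0551
grip_force: 0.0
```

Call:
step_arm:
  commands:
    - [0.6,0,20,0,0,0,0]
    - [0.6,0,20,0,0,0,0]
    - [0.6,0,20,0,0,0,0]
    - [0.6,0,20,0,0,0,0]
    - [0.6,0,20,0,0,0,0]
    - [0.6,0,20,0,0,0,0]

```text
invalid input at $.commands: expected 1 to 5 rows
```

Call:
step_arm:
  commands:
    - [0.6,1,20,0,0,0,0]
    - [0.6,1,20,0,0,0,0]
    - [0.6,1,20,0,0,0,0]
    - [0.6,1,20,0,0,0,0]
    - [0.6,1,20,0,0,0,0]

```text
time: 1.77
tool_pos: [0.4975, 0.2318, 0.2467]
tool_rot: [-3.141, 0.001, 0.001]
contact_force: [0.2, 0.0, -0.4]
opening: 0.0549
grip_force: 0.0
```

Call:
step_arm:
  commands:
    - [0.6,1,2,0,0,0,0]
    - [0.6,1,2,0,0,0,0]
    - [0.6,1,2,0,0,0,0]

```text
time: 2.02
tool_pos: [0.5077, 0.2496, 0.2462]
tool_rot: [3.141, 0.001, 0.002]
contact_force: [0.3, -0.2, -0.5]
opening: 0.0551
grip_force: 0.0
```

```bash
python3 - <<'E'
from cell import *
from h import *
import pickle
s=observe(); m=camera_model("wrist"); im=read_camera("wrist")[:,:,::-1].copy(); cv2.imwrite("pics/w1.png",im)
pickle.dump(m,open("w1.pkl","wb")); print(s['tool_pos'],s['tool_rot'])
for p in((.589,.294,.023),(.595,.208,.023),(.509,.263,.023)): print(np.round(proj(m,p)))
E
```

```text
[0.50773048 0.24956637 0.24616561] [3.14067460e+00 1.46152696e-03 1.90973378e-03]
[238. 103.]
[321.  97.]
[268. 179.]
```

View pics/w1.png

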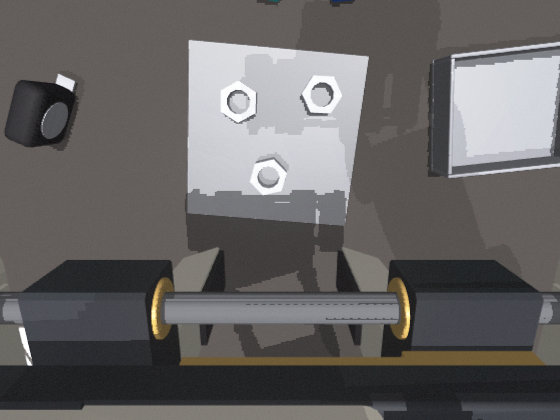

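The wrist picture shows the nuts at (238,102), (322,95) and (268,176), within 3 px of where the top view puts them. Next I'll get refined centres and hexagon angles.

```bash
python3 - <<'E'
from h import *
import pickle
m=pickle.load(open("w1.pkl","rb")); im=cv2.imread("pics/w1.png"); g=cv2.cvtColor(im,cv2.COLOR_BGR2GRAY)
print(g[100,215],g[176,235])
for n,(u,v) in dict(A=(238,102),B=(322,95),C=(268,176)).items():
    mk=np.zeros_like(g); mk[v-26:v+26,u-26:u+26]=(g[v-26:v+26,u-26:u+26]>225)*255
    c=max(cv2.findContours(mk,cv2.RETR_EXTERNAL,cv2.CHAIN_APPROX_NONE)[0],key=cv2.contourArea)
    h=cv2.convexHull(c)[:,0].astype(float); P=np.array([ray(m,a,b,.023)[:2] for a,b in h])
    M=cv2.moments((P*1e4).astype(np.float32)); ctr=np.array([M['m10'],M['m01']])/M['m00']/1e4
    ws=[(np.ptp(P@[np.cos(t),np.sin(t)]),np.degrees(t)) for t in np.radians(np.arange(0,180,2))]
    w=np.array([x[0] for x in ws]).reshape(3,30).mean(0)  # width averaged over 60 deg symmetry
    k=np.argmin(w); print(n,ctr.round(4),'flat normal',2*k,'mod 60','width',w[k].round(4),w.max().round(4))
E
```

```text
214 204
A [0.5902 0.2945] flat normal 28 mod 60 width 0.0362 0.0407
B [0.5976 0.2073] flat normal 58 mod 60 width 0.036 0.0403
C [0.5107 0.2638] flat normal 14 mod 60 width 0.0362 0.0407
```

Call:
step_arm:
  commands:
    - [0.6,0.3,1.4,-4,0,0,-0.12]
    - [0.6,0.3,1.4,-8,0,0,-0.24]
    - [0.6,0.3,1.4,-12,0,0,-0.28]
    - [0.6,0.3,1.4,-16,0,0,-0.28]
    - [0.6,0.3,1.4,-19,0,0,-0.28]

```text
time: 2.48
tool_pos: [0.5097, 0.2607, 0.0543]
tool_rot: [3.139, 0.003, -0.282]
contact_force: [-0.8, -0.4, -0.3]
opening: 0.0544
grip_force: 0.0
```

Call:
step_arm:
  commands:
    - [0.6,0,0,-3,0,0,0]
    - [0.6,0,0,-4.5,0,0,0]
    - [0.6,0,0,-4.9,0,0,0]
    - [0.6,0,0,-4.9,0,0,0]

```text
time: 2.82
tool_pos: [0.5105, 0.2613, 0.0073]
tool_rot: [3.14, 0.002, -0.282]
contact_force: [0.5, 1.5, 0.1]
opening: 0.0549
grip_force: 0.0
```

Call:
step_arm:
  commands:
    - [0.6,0,0.25,-0.1,0,0,0]
    - [0,0,0.25,-0.1,0,0,0]
    - [0,0,0.25,-0.1,0,0,0]
    - [0,0,0.25,-0.1,0,0,0]
    - [0,0,0.25,-0.1,0,0,0]
  grip_force: 20

```text
time: 3.23
tool_pos: [0.5116, 0.2655, 0.0081]
tool_rot: [-3.141, -0.001, -0.28]
contact_force: [-0.2, -1.1, 5.7]
opening: 0.0357
grip_force: 20.0
```

Call:
step_arm:
  commands:
    - [0,0,0,0,0,0,0]
    - [0,0,0,4,0,0,0]
    - [0,0,0,8,0,0,0]
    - [0,0,0,12,0,0,0]
    - [0,0,0,14,0,0,0]

```text
time: 3.65
tool_pos: [0.5127, 0.2661, 0.152]
tool_rot: [-3.138, -0.005, -0.28]
contact_force: [0.4, 0.4, -0.7]
opening: 0.0358
grip_force: 20.0
```

Nut C is held (35.8 mm between the pads, 36 mm expected). Carrying it to the tray.

Call:
step_arm:
  commands:
    - [0,-2,-20,0,0,0,0.1]
    - [0,-2,-20,0,0,0,0.2]
    - [0,-2,-20,0,0,0,0.28]
    - [0,-2,-20,0,0,0,0.28]
    - [0,-2,-20,0,0,0,0.28]

```text
time: 4.07
tool_pos: [0.4902, 0.0632, 0.1471]
tool_rot: [3.141, 0.0, 0.0]
contact_force: [0.6, 0.2, -1.0]
opening: 0.0359
grip_force: 20.0
```

Call:
step_arm:
  commands:
    - [0,-2,-20,0,0,0,0]
    - [0,-2,-20,0,0,0,0]
    - [0,-2,-20,0,0,0,0]
    - [0,-2,-20,0,0,0,0]
    - [0,-2,-20,0,0,0,0]

```text
time: 4.48
tool_pos: [0.4704, -0.1371, 0.1472]
tool_rot: [3.141, -0.0, -0.001]
contact_force: [-0.6, 1.1, -0.3]
opening: 0.0358
grip_force: 20.0
```

Call:
step_arm:
  commands:
    - [0,-2.3,-15.5,0,0,0,0]
    - [0,-2.3,-15.5,0,0,0,0]
    - [0,-2.3,-15.5,0,0,0,0]
    - [0,-2.3,-15.5,0,0,0,0]
    - [0,-2.3,-15.5,0,0,0,0]

```text
time: 4.9
tool_pos: [0.4472, -0.2954, 0.147]
tool_rot: [3.139, -0.001, -0.005]
contact_force: [0.2, 0.5, -0.7]
opening: 0.0358
grip_force: 20.0
```

Call:
step_arm:
  commands:
    - [0,0.2,0.2,-3,0,0,0]
    - [0,0.2,0.2,-5,0,0,0]
    - [0,0.2,0.2,-5.8,0,0,0]
    - [0,0.2,0.2,-6.2,0,0,0]
    - [0,0.2,0.2,-6.2,0,0,0]

```text
time: 5.32
tool_pos: [0.4501, -0.2871, 0.0847]
tool_rot: [-3.141, 0.001, 0.0]
contact_force: [-0.4, 0.9, -1.1]
opening: 0.0362
grip_force: 20.0
```

Call:
step_arm:
  commands:
    - [0,0,0,-0.2,0,0,0]
    - [0,0,0,-0.4,0,0,0]
    - [0,0,0,-0.4,0,0,0]

```text
time: 5.57
tool_pos: [0.4505, -0.2877, 0.0816]
tool_rot: [3.141, -0.001, 0.0]
contact_force: [0.2, -0.4, -1.2]
opening: 0.0358
grip_force: 20.0
```

Call:
step_arm:
  commands:
    - [0,0,0,-0.15,0,0,0]
    - [0,0,0,-0.2,0,0,0]
    - [0.45,0,0,-0.2,0,0,0]
    - [0.6,0,0,-0.1,0,0,0]
    - [0.6,0,0,-0.1,0,0,0]

```text
time: 5.98
tool_pos: [0.4503, -0.2878, 0.0804]
tool_rot: [3.141, -0.0, -0.0]
contact_force: [0.2, 0.0, 0.0]
opening: 0.0498
grip_force: 0.0
```

Call:
step_arm:
  commands:
    - [0.6,0,0,2,0,0,0]
    - [0.6,0,0,5,0,0,0]
    - [0.6,0,4,7,0,0,0]
    - [0.6,0,8,8,0,0,0]
    - [0.6,0,12,8,0,0,0]

```text
time: 6.4
tool_pos: [0.4512, -0.1685, 0.1626]
tool_rot: [3.139, -0.005, -0.002]
contact_force: [0.9, 0.4, -0.1]
opening: 0.0549
grip_force: 0.0
```

Call:
step_arm:
  commands:
    - [0.6,6,20,0,0,0,0]
    - [0.6,6,20,0,0,0,0]
    - [0.6,6,20,0,0,0,0]
    - [0.6,6,20,0,0,0,0]
    - [0.6,6,20,0,0,0,0]

```text
time: 6.82
tool_pos: [0.5103, 0.0332, 0.1605]
tool_rot: [3.141, -0.001, -0.0]
contact_force: [0.8, -1.0, 0.3]
opening: 0.0552
grip_force: 0.0
```

```bash
python3 - <<'E'
from cell import *
from h import *
im=read_camera("top")[:,:,::-1]
c=cv2.resize(im[150:270,175:255],None,fx=5,fy=5,interpolation=cv2.INTER_CUBIC)
d=cv2.resize(im[150:270,325:405],None,fx=5,fy=5,interpolation=cv2.INTER_CUBIC)
cv2.imwrite("pics/t2.png",np.hstack([c,d]))
print(observe()['time'])
E
```

```text
6.8667
```

View pics/t2.png

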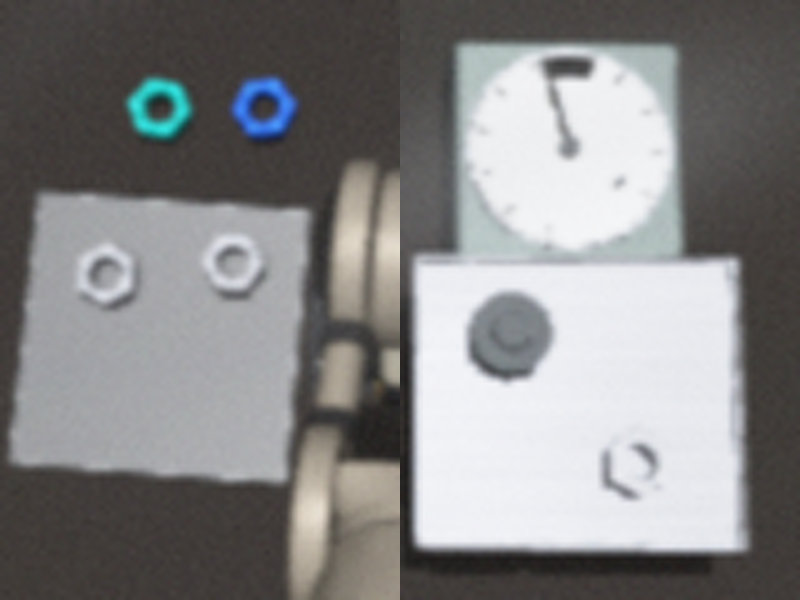

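The pointer's tip is now at crop pixel (549,77), just inside the arc's left end, and nut C sits on the tray at (630,465). This is close to the arc's edge, so I'll measure it more precisely.

```bash
cat > ptr.py <<'E'
from cell import *
from h import *
# dial frame: +x axis = from tray centre to dial hub, ~ world angle from tray edges
def meas(cam,n=3):
    m=camera_model(cam); im=np.mean([read_camera(cam).astype(float) for _ in range(n)],0).mean(2)
    H=np.array([.662,-.255,.062]); S=600; k=S/.16   # rectified dial, px per m
    pts=np.float32([[H[0]+a*.08,H[1]+b*.08,.062] for a,b in((1,1),(1,-1),(-1,-1),(-1,1))])
    src=np.float32([proj(m,p) for p in pts]); dst=np.float32([[0,0],[S,0],[S,S],[0,S]])
    r=cv2.warpPerspective(im.astype(np.uint8),cv2.getPerspectiveTransform(src,dst),(S,S),flags=cv2.INTER_CUBIC)
    lab=(r>165).astype(np.uint8); n_,l,st,_=cv2.connectedComponentsWithStats(lab); i=1+np.argmax(st[1:,4])
    hull=cv2.convexHull(np.argwhere(l==i)[:,::-1].astype(np.int32)); (cx,cy),rad=cv2.minEnclosingCircle(hull)
    yy,xx=np.mgrid[:S,:S]; R=np.hypot(xx-cx,yy-cy)/k*1000; A=np.arctan2(-(xx-cx),-(yy-cy)) # angle ccw from up
    w=np.clip(150-r.astype(float),0,None)
    def ang(lo,hi,a0,a1):
        s=(R>lo)&(R<hi)&(A>a0)&(A<a1); return np.sum(A[s]*w[s])/np.sum(w[s])
    arc_s=(R>52)&(R<60)&(abs(A)<.7)&(r<90); arc=A[arc_s]
    print(cam,'dial rad mm',rad/k*1e3,'centre',cx,cy,'arc',arc.min() if arc.size else None,arc.max() if arc.size else None)
    ac=(np.percentile(arc,2)+np.percentile(arc,98))/2
    for lo,hi in((15,25),(25,35),(32,42)): print('pointer',round(2.875-(ang(lo,hi,-1.,1.)-ac),3))
    return r
E
python3 - <<'E'
from ptr import *
a=meas("top"); b=meas("scene")
cv2.imwrite("pics/d2.png",cv2.resize(np.hstack([a,b]),(800,400)))
print(observe()['time'])
E
```

```text
top dial rad mm 106.3326416015625 centre 299.5 335.7526550292969 arc None NoneTraceback (most recent call last):
  File "<stdin>", line 2, in <module>
  File "ptr.py", line 18, in meas
    ac=(np.percentile(arc,2)+np.percentile(arc,98))/2
        ~~~~~~~~~~~~~^^^^^^^
    return _quantile_unchecked(
        a, q, axis, out, overwrite_input, method, keepdims, weights)
    return _ureduce(a,
                    func=_quantile_ureduce_func,
    ...<5 lines>...
                    overwrite_input=overwrite_input,
                    method=method)
    r = func(a, **kwargs)
    result = _quantile(arr,
                       quantiles=q,
    ...<2 lines>...
                       out=out,
                       weights=wgt)
    slices_having_nans = np.isnan(arr[-1, ...])
                                  ~~~^^^^^^^^^
IndexError: index -1 is out of bounds for axis 0 with size 0
```

```bash
python3 - <<'E'
s=open('ptr.py').read()
s=s.replace("lab=(r>165).astype(np.uint8);","yy,xx=np.mgrid[:S,:S]; ins=np.hypot(xx-S/2,yy-S/2)/k<.073; t=cv2.threshold(r[ins],0,255,cv2.THRESH_OTSU)[0]; t=max(t,200); lab=((r>t)&ins).astype(np.uint8);")
s=s.replace("(r<90)","(r<100)")
open('ptr.py','w').write(s)
E
python3 - <<'E'
from ptr import *
import traceback
o=[]
for c in("top","scene"):
    try: o.append(meas(c))
    except Exception as e: print(e)
cv2.imwrite("pics/d2.png",cv2.resize(np.hstack(o),None,fx=.66,fy=.66))
print(observe()['time'])
E
```

```text
top dial rad mm 70.78831380208334 centre 294.9019775390625 295.7000427246094 arc -0.2710109106807039 0.21126933196109315
pointer 2.63
pointer 2.614
pointer 2.612
scene dial rad mm 68.86422526041666 centre 303.48291015625 290.5545959472656 arc -0.6742855416618148 0.27710724435818845
pointer 2.641
pointer 2.615
pointer 2.61
7.3167
```

View pics/d2.png

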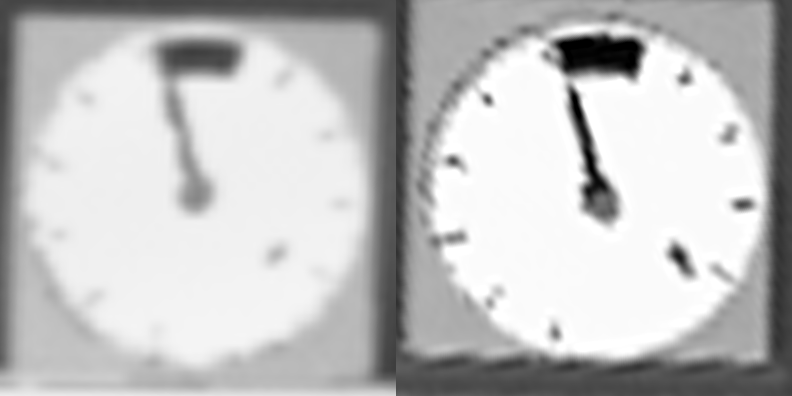

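Both views put the pointer at about 2.61 rad. The rectified pictures show its tip under the left part of the thick arc, so one nut is enough. A and B go into the box, starting with A.

Call:
step_arm:
  commands:
    - [0.6,5,19,0,0,0,0]
    - [0.6,5,19,0,0,0,0]
    - [0.6,5,19,0,0,0,0]
    - [0.6,5,19,0,0,0,0]
    - [0.6,5,19,0,0,0,0]

```text
time: 7.73
tool_pos: [0.5606, 0.2233, 0.1601]
tool_rot: [-3.141, -0.001, -0.001]
contact_force: [0.5, -0.2, 0.0]
opening: 0.0551
grip_force: 0.0
```

Call:
step_arm:
  commands:
    - [0.6,2.5,3,-1,0,0,-0.035]
    - [0.6,2.8,6.5,-2,0,0,-0.035]
    - [0.6,2.8,6.5,-6,0,0,-0.035]
    - [0.6,2.8,6.5,-10,0,0,-0.035]
    - [0.6,2.8,6.5,-10,0,0,-0.035]

```text
time: 8.15
tool_pos: [0.5831, 0.284, 0.0515]
tool_rot: [3.136, 0.014, -0.036]
contact_force: [-1.8, -0.3, -1.8]
opening: 0.0552
grip_force: 0.0
```

Call:
step_arm:
  commands:
    - [0.6,0,0,0,0,0,0]
    - [0.6,0,0,0,0,0,0]

```text
time: 8.32
tool_pos: [0.5894, 0.2856, 0.0622]
tool_rot: [-3.141, -0.002, -0.037]
contact_force: [0.2, 0.1, 1.2]
opening: 0.055
grip_force: 0.0
```

Call:
step_arm:
  commands:
    - [0.6,0,0.9,-2,0,0,0]
    - [0.6,0,0.9,-4,0,0,0]
    - [0.6,0,0.9,-5.2,0,0,0]
    - [0.6,0,0.9,-5.5,0,0,0]
    - [0.6,0,0.9,-5.5,0,0,0]

```text
time: 8.73
tool_pos: [0.5886, 0.2948, 0.006]
tool_rot: [-3.141, -0.001, -0.036]
contact_force: [0.7, -0.4, -0.6]
opening: 0.055
grip_force: 0.0
```

Call:
step_arm:
  commands:
    - [0,0,0,0,0,0,0]
    - [0,0,0,0,0,0,0]
    - [0,0,0,0,0,0,0]
    - [0,0,0,0,0,0,0]

```text
time: 9.07
tool_pos: [0.5886, 0.2952, 0.0062]
tool_rot: [-3.141, -0.002, -0.035]
contact_force: [-1.1, -1.7, 4.7]
opening: 0.0359
grip_force: 20.0
```

Call:
step_arm:
  commands:
    - [0,0,0,0,0,0,0]
    - [0,0,0,3,0,0,0]
    - [0,0,0,7,0,0,0]
    - [0,0,0,9,0,0,0]
    - [0,0,0,9,0,0,0]

```text
time: 9.48
tool_pos: [0.5908, 0.2964, 0.101]
tool_rot: [-3.138, -0.009, -0.035]
contact_force: [0.2, 1.0, -0.3]
opening: 0.0355
grip_force: 20.0
```

Nut A is held. Carrying it to the box, towards the near half.

Call:
step_arm:
  commands:
    - [0,-2.5,-20,0,0,0,0]
    - [0,-2.5,-20,0,0,0,0]
    - [0,-2.5,-20,0,0,0,0]
    - [0,-2.5,-20,0,0,0,0]
    - [0,-2.5,-20,0,0,0,0]

```text
time: 9.9
tool_pos: [0.5614, 0.0928, 0.0939]
tool_rot: [3.141, 0.002, -0.035]
contact_force: [-0.5, -0.9, -1.1]
opening: 0.036
grip_force: 20.0
```

Call:
step_arm:
  commands:
    - [0,-1,-4,0,0,0,0]
    - [0,-1,-8.3,0,0,0,0]
    - [0,-1,-8.3,0,0,0,0]
    - [0,-1,-8.3,0,0,0,0]

```text
time: 10.23
tool_pos: [0.5524, 0.0099, 0.0942]
tool_rot: [-3.142, 0.002, -0.04]
contact_force: [0.0, 0.6, -1.1]
opening: 0.0361
grip_force: 20.0
```

Call:
step_arm:
  commands:
    - [0,0.2,0,-3,0,0,0]
    - [0,0.2,0,-5.5,0,0,0]
    - [0,0.2,0,-7.5,0,0,0]
    - [0,0.2,0,-8.3,0,0,0]
    - [0,0.2,0,-8.3,0,0,0]

```text
time: 10.65
tool_pos: [0.5532, 0.0135, 0.0097]
tool_rot: [-3.141, 0.005, -0.034]
contact_force: [-0.5, 0.7, -1.4]
opening: 0.0356
grip_force: 20.0
```

Call:
step_arm:
  commands:
    - [0.5,0,0,0,0,0,0]
    - [0.5,0,0,0,0,0,0]
    - [0.5,0,0,0,0,0,0]
    - [0.5,0,0,3,0,0,0]
    - [0.5,0,0,7,0,0,0]

```text
time: 11.07
tool_pos: [0.553, 0.0124, 0.081]
tool_rot: [-3.141, 0.006, -0.035]
contact_force: [1.1, 0.6, 0.4]
opening: 0.0458
grip_force: 0.0
```

Call:
step_arm:
  commands:
    - [0.6,2,4,4,0,0,-0.12]
    - [0.6,4,8,6,0,0,-0.24]
    - [0.6,4.3,12,6,0,0,-0.36]
    - [0.6,4.3,16,6,0,0,-0.48]
    - [0.6,4.3,19.7,6,0,0,-0.52]

```text
time: 11.48
tool_pos: [0.599, 0.1948, 0.1445]
tool_rot: [-3.138, -0.004, -0.563]
contact_force: [0.9, 0.2, -0.9]
opening: 0.0551
grip_force: 0.0
```

Call:
step_arm:
  commands:
    - [0.6,0,0,0,0,0,0]
    - [0.6,0,0,0,0,0,0]

```text
time: 11.65
tool_pos: [0.5974, 0.1957, 0.1428]
tool_rot: [-3.14, -0.001, -0.551]
contact_force: [-0.1, -0.8, -0.1]
opening: 0.0553
grip_force: 0.0
```

Call:
step_arm:
  commands:
    - [0.6,0,1.1,-4,0,0,0]
    - [0.6,0,1.1,-8,0,0,0]
    - [0.6,0,1.1,-11,0,0,0]
    - [0.6,0,1.1,-13,0,0,0]
    - [0.6,0,1.1,-13.5,0,0,0]

```text
time: 12.07
tool_pos: [0.5951, 0.2021, 0.0033]
tool_rot: [3.136, 0.005, -0.556]
contact_force: [-9.8, -4.2, 15.0]
opening: 0.055
grip_force: 8.0
```

Call:
step_arm:
  commands:
    - [0.6,0,0,0,0,0,0]
    - [0,0,0,0,0,0,0]
    - [0,0,0,0,0,0,0]
    - [0,0,0,0,0,0,0]
    - [0,0,0,0,0,0,0]

```text
time: 12.48
tool_pos: [0.5987, 0.2043, 0.0084]
tool_rot: [-3.14, -0.002, -0.555]
contact_force: [0.6, -0.3, 3.8]
opening: 0.036
grip_force: 20.0
```

Call:
step_arm:
  commands:
    - [0,0,0,0,0,0,0]
    - [0,0,0,3,0,0,0]
    - [0,0,0,7,0,0,0]
    - [0,0,0,9,0,0,0]
    - [0,0,0,9,0,0,0]

```text
time: 12.9
tool_pos: [0.6006, 0.205, 0.1026]
tool_rot: [-3.135, -0.007, -0.555]
contact_force: [0.3, 0.1, -0.8]
opening: 0.0356
grip_force: 20.0
```

```bash
python3 - <<'E'
from cell import *
from h import *
s=observe(); print(s['time'],s['tool_pos'],s['opening'])
im=read_camera("scene")[:,:,::-1]
cv2.imwrite("pics/s3.png",cv2.resize(im[150:300,110:410],None,fx=2.6,fy=2.6,interpolation=cv2.INTER_CUBIC))
E
```

```text
12.9 [0.60062734 0.20503775 0.10262109] 0.03559150832606847
```

View pics/s3.png

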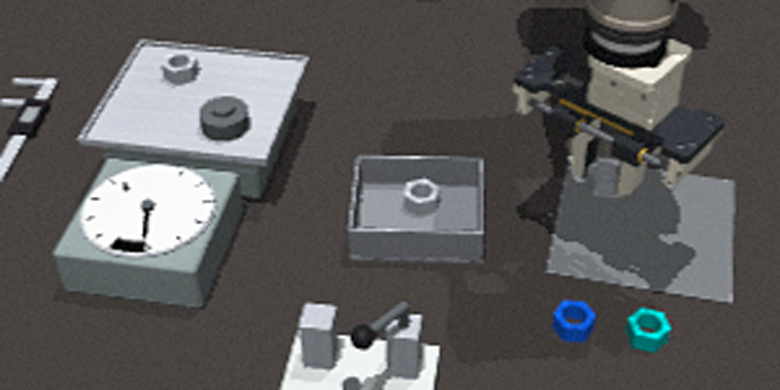

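Nut A lies in the box at crop pixel (422,195), nut B is in the gripper, and the nut and counterweight on the tray are in place. Placing B in the far half of the box.

Call:
step_arm:
  commands:
    - [0,0.4,-4,0,0,0,0.12]
    - [0,0.5,-8,0,0,0,0.24]
    - [0,0.5,-12,0,0,0,0.36]
    - [0,0.5,-16,0,0,0,0.48]
    - [0,0.5,-19.2,0,0,0,0.52]

```text
time: 13.37
tool_pos: [0.6011, 0.0101, 0.0948]
tool_rot: [3.141, 0.003, -0.029]
contact_force: [1.1, 0.0, -1.2]
opening: 0.036
grip_force: 20.0
```

Call:
step_arm:
  commands:
    - [0,0,0,0,0,0,0]
    - [0,0,0,0,0,0,0]

```text
time: 13.53
tool_pos: [0.6016, 0.0104, 0.095]
tool_rot: [-3.141, 0.003, -0.039]
contact_force: [-1.4, 1.2, -1.2]
opening: 0.0358
grip_force: 20.0
```

Call:
step_arm:
  commands:
    - [0,0.5,0,-2.5,0,0,0]
    - [0,0.5,0,-5,0,0,0]
    - [0,0.5,0,-7,0,0,0]
    - [0,0.5,0,-7.8,0,0,0]
    - [0,0.5,0,-8.1,0,0,0]

```text
time: 13.95
tool_pos: [0.6059, 0.0137, 0.0132]
tool_rot: [-3.141, 0.005, -0.034]
contact_force: [-0.9, -0.3, 0.1]
opening: 0.0354
grip_force: 20.0
```

Call:
step_arm:
  commands:
    - [0,0,0,-0.2,0,0,0]
    - [0.5,0,0,-0.1,0,0,0]
    - [0.5,0,0,0,0,0,0]
    - [0.5,0,0,0,0,0,0]
    - [0.5,0,0,2,0,0,0]

```text
time: 14.37
tool_pos: [0.6057, 0.0124, 0.0337]
tool_rot: [-3.141, 0.005, -0.035]
contact_force: [-0.8, -0.3, -0.7]
opening: 0.0456
grip_force: 0.0
```

Call:
step_arm:
  commands:
    - [0.5,0,0,4,0,0,0]
    - [0.5,0,0,8,0,0,0]
    - [0.5,0,0,12,0,0,0]
    - [0.5,-3,3,13,0,0,0]
    - [0.5,-7,7,13,0,0,0]

```text
time: 14.78
tool_pos: [0.5523, 0.0697, 0.1706]
tool_rot: [-3.141, -0.011, -0.039]
contact_force: [0.1, 1.4, -0.4]
opening: 0.0458
grip_force: 0.0
```

Call:
step_arm:
  commands:
    - [0.5,-3,10,0,0,0,0]
    - [0.5,-3,10,0,0,0,0]
    - [0.5,-3,10,0,0,0,0]
    - [0.5,-3,10,0,0,0,0]

```text
time: 15.12
tool_pos: [0.5181, 0.1744, 0.167]
tool_rot: [-3.14, -0.002, -0.031]
contact_force: [-0.1, -0.3, -0.4]
opening: 0.0459
grip_force: 0.0
```

```bash
python3 - <<'E'
from ptr import *
meas("top"); meas("scene")
im=read_camera("scene")[:,:,::-1]
cv2.imwrite("pics/s4.png",cv2.resize(im[150:300,60:460],None,fx=2,fy=2,interpolation=cv2.INTER_CUBIC))
print(observe()['time'],observe()['contact_force'])
E
```

```text
top dial rad mm 70.76617024739583 centre 294.270751953125 295.4544982910156 arc -0.274490207797905 0.20757626481572597
pointer 2.639
pointer 2.614
pointer 2.614
scene dial rad mm 68.728271484375 centre 303.9421691894531 291.2980651855469 arc -0.6712405417930017 0.27829900923595025
pointer 2.638
pointer 2.615
pointer 2.61
15.4667 [-0.46998678  0.13970742 -0.59767174]
```

View pics/s4.png

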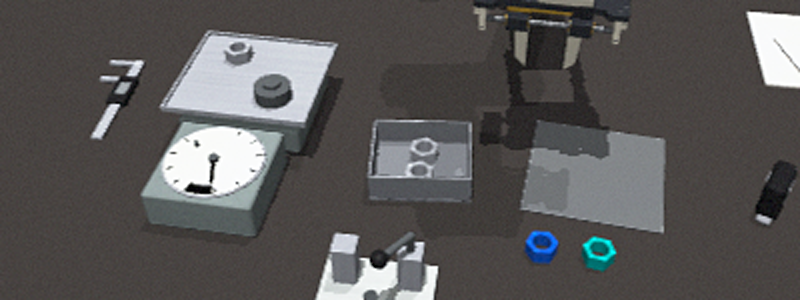

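Both spare nuts lie in the box at (424,148) and (419,171), and one nut and the counterweight are on the tray. The pointer is steady at 2.61 rad inside the arc, the bystanders are untouched and the gripper is clear. Handing in.

```bash
python3 -c "
from cell import *
print(hand_in())"
```

```text
the job is handed in; nothing more can be done
None
```

The job is handed in: one nut on the tray brought the pointer to rest at about 2.61 rad, inside the thick arc but near its lower end (2.575 rad). The other two nuts are in the parts box and the caliper and tape measure were left untouched; the hand-in returned no verdict.

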